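# Index the panel fixture by one turn of its hand wheel

## Robot

A 6-joint arm with a two-finger parallel gripper is mounted at the origin on the work surface. World frame = base frame: x ahead of the robot, y to its left, z up, the work surface at z = 0. Lengths are in m, angles in rad, forces in N, time in s.
With the tool pointing down it reaches from about 0.35 to 0.85 m from the base axis. Payload 8.1 kg.
Tool frame: the origin (TCP) lies midway between the tips of the shut fingers; the grasp point (between the pads) lies 19 mm behind it; z points along the fingers, y is the line along which they close (so a half turn about z gives the same grasp; the last joint's range is limited). The gripper opens to 85 mm and grips with 20 to 120 N. Pads are 22 mm wide; open, the fingers measure 114 mm over their backs; the gripper's body (76 mm by 85 mm) begins 54 mm behind the grasp point. The pads swing forward as they close: fully open they stand 13 mm farther back than shut.
Start: joints at [-1.214, 0.13, 1.488, -0, 1.523, -0.085], TCP at [0.257, -0.542, 0.231] pointing down, gripper open.
Joint ranges: [-2.96, 2.96], [-0.89, 2.26], [0.02, 2.5], [-1.34, 4.48], [0, 2.73], [-2.66, 2.66]. Speed limits (rad/s): [2.39, 2.39, 2.79, 3.14, 3.14, 3.14].

## Interface

Orientations are given as a rotation vector (axis times angle).
In Python, from station import env gives the robot as it stands. The module is installed in compiled form; this text tells all that it offers.
- The arm moves only by the tool play_rows, never from a script. Its argument "targets" is a list that holds one entry, the list of rows, each a list of 6 numbers: the shift along the tool's x, y, z in mm, then the turn, a rotation vector about the tool's x, y, z in rad. A call has 1 to 10 rows; each row is the pose to reach, as a shift and turn from the pose commanded when the call began, along the tool's axes at that moment; what a row does not reach only later rows make up. A row lasts 1/12 s, in which the tool goes at most 41.7 mm and 7.16 degrees, less where a joint would pass 70% of its speed; a pose out of reach is approached as far as the arm can. A call with a gripper value outside its range is refused whole. "jaw" is the opening, from 0 (shut) to 1 (fully open), set as the call begins (left out, the last holds). The fingers move at their own pace and stop on an object; "force" is the grip in N (left out, the last holds). Time passes only in rows, so rows that repeat a pose let the fingers close. It gives the time, the measured TCP pose, the force, the opening and the grip force at its end, in the units of the state.
- env.get_state(): the state, without advancing time (a new reading comes with each control period).
- env.camera(name): name is "side" or "top"; returns the picture (384x512x3 uint8, blue, green, red); there is no depth.
- env.calibration(name): a dict with "fx", "fy", "cx", "cy" (pixels), "camera_from_world" (4x4, takes a point from world to camera coordinates). Camera axes: x right, y down, z forward; pixel columns grow to the right and rows downward; lengths in m; the calibration is good to about 2 mm. A picture is of the moment at which its call begins. calibration takes no time and is no camera call.
- env.job_done(): hands the job in; it is judged then, once.
The state is a dict: "time_s": time; "joint_positions": joint angles; "qd": joint speeds; "joint_efforts": joint torques, N m; "position": TCP position; "tool_rot": TCP orientation; "wrist_force": force on the tool from outside, world axes, zero at the start; "torque": the same for the moment, N m; "width": finger opening in m; "finger_force": force on a finger pad.
Only numpy, scipy, OpenCV 4.12 (cv2) and the standard library are available. Lean on these libraries where they do the work, as an engineer would, in place of code of your own. Each camera call takes 0.05 s, during which the arm holds its last target. There are 200 camera calls.

## Task

Move the drilling fixture on by one hole: with your fingertips, push the hand wheel round clockwise (seen from above) by its upright black handle through exactly one full turn, so that the handle comes back in line with the index pointer; do not wind it backwards first or overrun the pointer. Only push: never take the handle between the fingers, and leave everything lying around where it is.

Things in the scene. Friction and masses are not known exactly. Their poses are not given: they have to be found in the camera images.
- wheel (a joint): turning angle of the spoked hand wheel, rad: 0 at the start, grows clockwise seen from above, 6.283 after one turn; it counts on past a turn both ways with no stop. It turns about the vertical through wheel_centre and resists like a stiff screw (about 0.2 N m, some 3 N at the handle), so it stays where it is left
- wheel_centre (a point): centre of the wheel, on its vertical axis at mid-height of the rim, 88 mm above the table. The wheel lies level: bright steel, rim 162 mm across outside, 14 mm thick (its top is 95 mm above the table), three spokes, hub 34 mm across rising to 100 mm. It sits on a round grey housing 84 mm across at the foot
- handle_top (a point): centre of the flat top of the black upright handle that stands at the end of one spoke: a round post 20 mm across (16 mm at the top), 60 mm tall, from 94 mm to 154 mm above the table, its axis 70 mm from the wheel's axis. It goes round with the wheel and spins freely on its own axis; at the start it stands radially in line with the index pointer
- handle: the same black handle; origin on its axis at its foot, 94 mm above the table; z up; it spins freely on its own axis, so its x and y mean nothing
- index_tip (a point): point of the fixed steel index pointer just outside the rim, 90 mm from the wheel's axis, 91 mm above the table; the pointer reaches in from a bracket 113 mm from the axis and nowhere stands higher than 92 mm. It faces any direction, different each time
- carriage (a joint): travel of the carriage with the black panel and its drilled strip along the rails, m: 0 at the start; geared to the wheel, it moves away from the wheel by 0.020 a turn
- feed: grey base plate of the fixture, fixed to the table, 150 x 460 x 14 mm; origin under the wheel's axis at table height; plate runs from 80 mm behind the origin to 380 mm along its y axis. Along +y lie the rails, the carriage (top 58 mm above the table) and a grey drill-guide bracket 255 mm from the wheel's axis, 108 mm high
- jar: jar, 48 mm across, 65 mm tall, loose, bystander; origin under its centre
- tape: cardboard ring (empty tape core), 68 mm across, 24 mm high, lying flat, loose, bystander; origin under its centre
- dish: steel dish, 72 mm across, 32 mm high, loose, bystander; origin under its centre
- marker: marker pen, 125 mm long, 16 mm thick, lying, loose, bystander; origin under its middle, x along it
- driver: screwdriver lying, loose, bystander; origin under its middle, x along it
- bracket: black L-shaped bracket 90 x 35 x 40 mm, loose, bystander; origin under its middle
- wrench: open-ended wrench lying, loose, bystander; origin under its middle, x along it

How it is judged:
On the way, in this order (a step that is already met when the one before it is completed fails the run):
1. the fingers are pushing the handle round in the first half of the turn (value of joint wheel between 1.2 and 2.9 rad and contact force between the fingers and handle above 0.3 N), for 0.05 s.
2. the fingers are pushing the handle round in the second half of the turn (value of joint wheel between 3.6 and 5.6 rad and contact force between the fingers and handle above 0.3 N), for 0.05 s.
At the end, for the whole second after the job is handed in: The wheel stands still, one turn clockwise from its start within 0.14 rad (8 degrees, about 10 mm at the handle), the carriage therefore 20 mm on within 1 mm, and every loose thing is within 30 mm of where it began (value of joint wheel between 6.1432 and 6.4232 rad and velocity of joint wheel between -0.05 and 0.05 rad/s and value of joint carriage between 0.019 and 0.021 m and distance of each of jar, tape, dish, marker, driver, bracket, wrench from where it was at the start of the episode below 0.03 m); the robot touches nothing.
It fails at once if the wheel overran the pointer by more than 0.35 rad (20 degrees) (value of joint wheel above 6.6332 rad).
It fails at once if the wheel was wound backwards by more than 0.35 rad (20 degrees) (value of joint wheel below -0.35 rad).
It fails at once if the handle was taken between the fingers (horizontal distance between the grasp point and handle_top below 0.011 m and z of the grasp point in the frame of handle_top below 0.01 m).
It fails at once if a loose thing was lifted, carried or pushed more than 30 mm from its place (distance of any of jar, tape, dish, marker, driver, bracket, wrench from where it was at the start of the episode above 0.03 m).
It also fails if it takes over 56 s, if anything falls off the work surface, if the arm or the gripper's body presses on something with over 40 N, if the wrist force passes 120 N, or if a joint passes its speed limit or range.

## Working session

There is one attempt and no reset: what is moved stays moved. The work goes in short steps, Python scripts to look and compute and a tool call to move; the robot and the scene stay as the last step left them, time stands still between calls to the robot, and variables do not carry over. Pictures are saved under pics/ and viewed, at most 10 in all, crops included, and the job is handed in when it is done.

Besides the shell and the picture viewer there is one more tool, called after "Request:" as a command line: name --argument value ..., lists and objects as JSON in quotes. play_rows: Moves the arm, as the interface text tells. Its arguments: {"type":"object","properties":{"targets":{"type":"array"},"jaw":{"type":"number"},"force":{"type":"number"}},"required":["targets"]}

```bash
mkdir -p pics; python3 - <<'E'
from station import env
import cv2
for n in ("top","side"):
    cv2.imwrite(f"pics/{n}0.png",env.camera(n)); c=env.calibration(n); print(n,c)
s=env.get_state();print(s)
E
```

```text
top {'fx': 470.7612653843327, 'fy': 470.7612653843327, 'cx': 256.74711082301155, 'cy': 184.90313631628936, 'camera_from_world': array([[-1.13119101e-02, -9.99929613e-01, -3.57909053e-03,
         2.99879405e-02],
       [-9.79417898e-01,  1.18010963e-02, -2.01497681e-01,
         5.46725738e-01],
       [ 2.01525736e-01,  1.22610166e-03, -9.79482452e-01,
         1.37945807e+00],
       [ 0.00000000e+00,  0.00000000e+00,  0.00000000e+00,
         1.00000000e+00]])}
side {'fx': 433.47293426869965, 'fy': 433.47293426869965, 'cx': 258.86042012601155, 'cy': 190.5487938424009, 'camera_from_world': array([[-0.98397749, -0.17734667, -0.01834257,  0.54323183],
       [-0.10785799,  0.67401653, -0.73079981,  0.13704968],
       [ 0.14196811, -0.71711218, -0.68234535,  0.96402064],
       [ 0.        ,  0.        ,  0.        ,  1.        ]])}
{'time_s': 0.1, 'joint_positions': array([-1.21443349e+00,  1.31104898e-01,  1.48916576e+00,  4.30736513e-06,
        1.52300766e+00, -8.54047433e-02]), 'qd': array([-0.00126893, -0.00196462, -0.00305916,  0.00103317, -0.00102191,
        0.00168598]), 'joint_efforts': array([ 3.31112487e-04, -5.70954180e+01, -5.01939905e+01, -3.61764987e-04,
        8.27960030e-03, -1.12076305e-04]), 'position': array([ 0.25636831, -0.54192319,  0.23034037]), 'tool_rot': array([-3.06363500e+00, -6.87931516e-01,  3.50745168e-04]), 'wrist_force': array([-0.57715457,  0.34469665, -0.44471154]), 'torque': array([ 0.0026567 , -0.03528694, -0.00119262]), 'finger_force': 0.0, 'width': 0.08518852458776524}
```

View pics/top0.png

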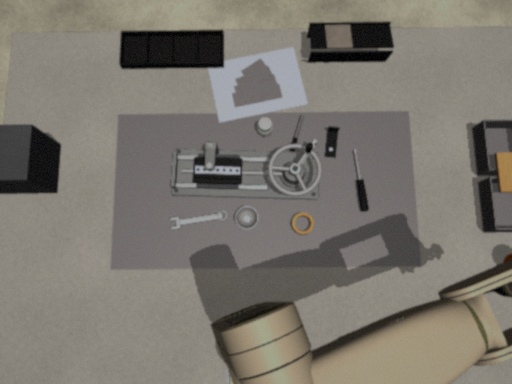

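View pics/side0.png

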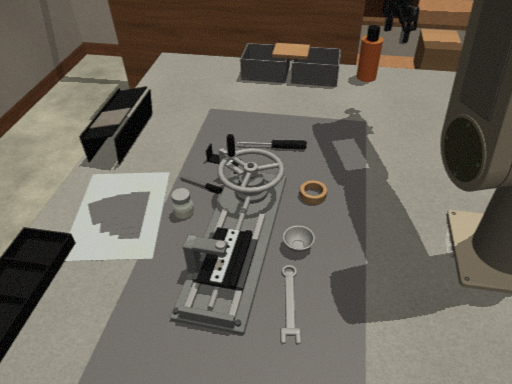

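```bash
cat > h.py <<'E'
import numpy as np,cv2
from station import env
def ray(n,u,v,z):
    c=env.calibration(n);T=c["camera_from_world"];R=T[:3,:3];o=-R.T@T[:3,3]
    d=R.T@np.array([(u-c["cx"])/c["fx"],(v-c["cy"])/c["fy"],1]);return o+d*(z-o[2])/d[2]
def proj(n,p):
    c=env.calibration(n);q=c["camera_from_world"]@np.r_[p,1];return np.array([c["fx"]*q[0]/q[2]+c["cx"],c["fy"]*q[1]/q[2]+c["cy"]])
E
python3 - <<'E'
from h import *
a=cv2.imread("pics/top0.png")[110:230,225:385]; b=cv2.imread("pics/side0.png")[120:210,190:310]
A=cv2.resize(a,None,fx=5,fy=5,interpolation=cv2.INTER_CUBIC);cv2.imwrite("pics/topc.png",A)
B=cv2.resize(b,None,fx=6,fy=6,interpolation=cv2.INTER_CUBIC);cv2.imwrite("pics/sidec.png",B)
c=ray("top",293.5,169.5,.1);h=ray("top",309,147,.154);print(c,h,ray("side",251,167,.1),ray("side",230.5,136,.154))
E
```

```text
[ 0.58333865 -0.08619332  0.1       ] [ 0.63651806 -0.12836547  0.154     ] [ 0.58472419 -0.08515211  0.1       ] [ 0.64160099 -0.12822981  0.154     ]
```

View pics/topc.png

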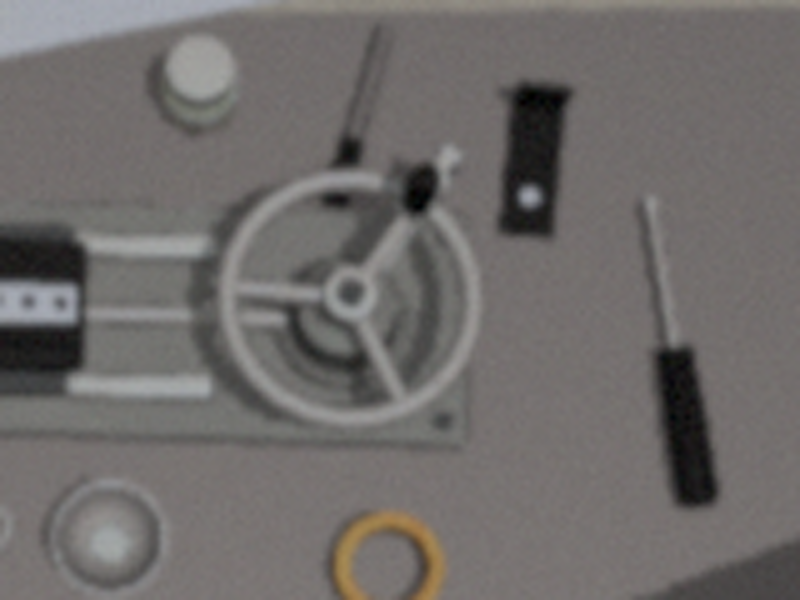

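View pics/sidec.png

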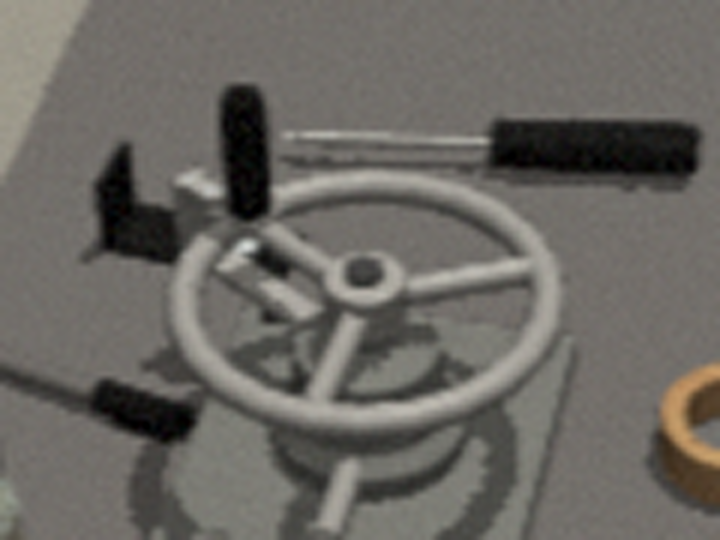

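```bash
cat >> h.py <<'E'
def yaw(s):
    R=cv2.Rodrigues(np.array(s["tool_rot"]))[0];return np.arctan2(R[1,0],R[0,0]),R
E
python3 - <<'E'
from h import *
print("hub",ray("top",295,168.6,.1),ray("side",250.4,165,.1)); print("rim",ray("top",295.2,169.5,.088), ray("side",190+365/6,120+302/6,.09))
print("htop",ray("top",309.8,145,.154),ray("side",230.5,135.,.154)); print("foot",ray("side",190+247/6,120+215/6,.094),ray("top",225+411/5,110+210/5,.094))
print("idx",ray("top",225+440/5,110+172/5,.091))
c=np.array([.584,-.0885]);h=np.array([.639,-.1315])
th=np.arctan2(*(h-c)[::-1]);print(th,np.linalg.norm(h-c))
s=env.get_state();y,R=yaw(s)
for off in (30,):
    t=c+.07*np.array([np.cos(th),np.sin(th)])+off/1000*np.array([-np.sin(th),np.cos(th)])
    print(t,R.T@(np.r_[t,.112]-s["position"])*1000, "turn",y-(th+np.pi/2))
E
```

```text
hub [ 0.58603379 -0.09072536  0.1       ] [ 0.58758426 -0.09229618  0.1       ]
rim [ 0.58614589 -0.09224013  0.088     ] [ 0.58531684 -0.08448061  0.09      ]
htop [ 0.64247663 -0.13087363  0.154     ] [ 0.64251859 -0.13221786  0.154     ]
foot [ 0.64349746 -0.12704341  0.094     ] [ 0.63835788 -0.12932205  0.094     ]
idx [ 0.66277712 -0.14796952  0.091     ]
-0.6635557263775308 0.06981403870282829
[ 0.65762416 -0.10798032] [ 548.24370804 -220.53210333  118.79202733] turn -0.4654733556685822
```

Request:
play_rows --targets '[[[20,-8,0,0,0,0],[50,-20,0,0,0,0],[80,-32,0,0,0,0],[110,-44,0,0,0,0],[140,-56,0,0,0,0],[170,-68,0,0,0,0],[200,-80,0,0,0,0],[230,-92,0,0,0,0],[260,-104,0,0,0,0],[290,-116,0,0,0,0]]]' --jaw 0 --force 20

```text
time_s: 0.93
position: [0.4698, -0.312, 0.2308]
tool_rot: [-3.065, -0.688, 0.001]
wrist_force: [0.1, -0.5, -0.1]
width: -0.0001
finger_force: 0.0
```

Request:
play_rows --targets '[[[30,-12,0,0,0,-0.05],[60,-24,0,0,0,-0.1],[90,-36,0,0,0,-0.16],[120,-48,0,0,0,-0.22],[150,-60,0,0,0,-0.28],[180,-72,0,0,0,-0.34],[210,-84,0,0,0,-0.4],[235,-94,0,0,0,-0.45],[253,-100,0,0,0,-0.48],[261,-103.4,0,0,0,-0.5]]]'

```text
time_s: 1.77
position: [0.6619, -0.106, 0.2303]
tool_rot: [-2.796, -1.43, 0.001]
wrist_force: [1.2, 0.4, -0.4]
width: 0.0001
finger_force: 0.0
```

Request:
play_rows --targets '[[[0,0,15,0,0,0],[0,0,30,0,0,0],[0,0,45,0,0,0],[0,0,60,0,0,0],[0,0,75,0,0,0],[0,0,90,0,0,0],[0,0,105,0,0,0],[0,0,113,0,0,0],[0,0,118,0,0,0]]]'

```text
time_s: 2.52
position: [0.6595, -0.1088, 0.1114]
tool_rot: [-2.799, -1.424, 0.004]
wrist_force: [0.2, 0.1, 0.2]
width: -0.0002
finger_force: 0.0
```

```bash
cat > look.py <<'E'
from h import *
import sys
t=env.camera("top")[110:230,225:385];b=env.camera("side")[105:225,180:340]
cv2.imwrite(f"pics/{sys.argv[1]}.png",np.hstack([cv2.resize(i,(400,300),interpolation=cv2.INTER_CUBIC) for i in (t,b)]))
s=env.get_state();print(s["position"],yaw(s)[0],s["joint_positions"][[0,5]],s["wrist_force"])
E
python3 look.py a1
```

```text
[ 0.6600079  -0.10867745  0.11228187] 0.9413470230484268 [-0.23976745  0.3897023 ] [0.47185112 0.02320719 0.24330572]
```

View pics/a1.png

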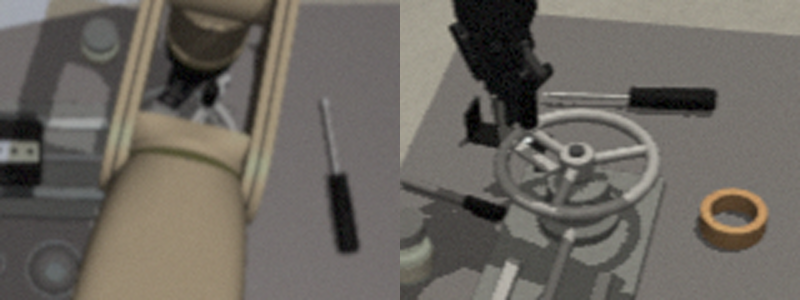

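Request:
play_rows --targets '[[[-4,0,0,0,0,0],[-8,0,0,0,0,0],[-14.2,1.6,0,0,0,0.087],[-20.5,2.6,0,0,0,0.175],[-26.8,3.1,0,0,0,0.262],[-33.2,3,0,0,0,0.349],[-39.6,2.3,0,0,0,0.436],[-45.8,1.1,0,0,0,0.524],[-52,-0.6,0,0,0,0.611],[-57.9,-2.9,0,0,0,0.698]]]'

```text
time_s: 3.45
position: [0.6252, -0.1542, 0.1147]
tool_rot: [3.118, 0.375, 0.005]
wrist_force: [2.5, -0.2, -2.4]
width: 0.0003
finger_force: 1.5
```

```bash
python3 look.py a2
```

```text
[ 0.62440593 -0.15461123  0.1145185 ] 0.24131008132152898 [-0.32222538  1.00733944] [ 0.24108999  0.02940101 -0.14684378]
```

View pics/a2.png

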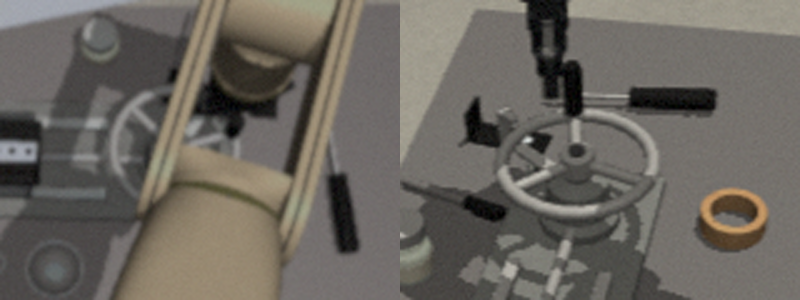

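Request:
play_rows --targets '[[[-6.2,1.6,0,0,0,0.087],[-12.5,2.6,0,0,0,0.175],[-18.8,3.1,0,0,0,0.262],[-25.2,3,0,0,0,0.349],[-31.6,2.3,0,0,0,0.436],[-37.8,1.1,0,0,0,0.524],[-44,-0.6,0,0,0,0.611],[-49.9,-2.9,0,0,0,0.698],[-55.7,-5.7,0,0,0,0.785],[-61.1,-8.9,0,0,0,0.873]]]'

```text
time_s: 4.38
position: [0.5638, -0.1604, 0.1145]
tool_rot: [2.986, -0.973, 0.005]
wrist_force: [2.9, -1.0, -0.9]
width: -0.0002
finger_force: 1.5
```

```bash
cat > st.py <<'E'
from h import *
# tool offset from wheel centre in tool axes, mm, and yaw (average over a hold)
c=np.array([.5865,-.091])
s=env.get_state();y,R=yaw(s)
d=(R.T@np.r_[np.array(s["position"])[:2]-c,0])*1000
print(s["position"],"yaw",y,"off",d[:2],"q1,6",s["joint_positions"][[0,5]],s["wrist_force"],s["finger_force"])
i=env.camera("side");
E
python3 st.py
```

```text
[ 0.56381958 -0.16036168  0.11452279] yaw -0.6301561065630659 off [22.5483995  69.40469862] q1,6 [-0.36435426  1.83668566] [ 2.90678347 -1.03394483 -0.90516593] 1.500535807238066
```

Request:
play_rows --targets '[[[10,0,0,0,0,0],[20,0,0,0,0,0],[20,0,0,0,0,-0.12],[20,0,0,0,0,-0.24],[20,0,0,0,0,-0.36],[20,0,0,0,0,-0.48],[20,0,0,0,0,-0.6],[20,0,0,0,0,-0.72],[20,0,0,0,0,-0.84],[20,0,0,0,0,-0.96]]]'

```text
time_s: 5.27
position: [0.5796, -0.1716, 0.1139]
tool_rot: [3.095, 0.534, 0.001]
wrist_force: [-0.4, -0.1, -0.4]
width: 0.0002
finger_force: 0.0
```

Request:
play_rows --targets '[[[0,0,0,0,0,-0.12],[0,0,0,0,0,-0.24],[0,0,0,0,0,-0.36],[0,0,0,0,0,-0.48],[0,0,0,0,0,-0.6],[0,0,0,0,0,-0.72],[0,0,0,0,0,-0.84],[0,0,0,0,0,-0.96],[0,0,0,0,0,-1.08],[0,0,0,0,0,-1.2]]]'

```text
time_s: 6.1
position: [0.5796, -0.1716, 0.1139]
tool_rot: [2.253, 2.189, 0.0]
wrist_force: [0.3, -0.4, -0.0]
width: 0.0002
finger_force: 0.0
```

Request:
play_rows --targets '[[[0,0,0,0,0,-0.12],[0,0,0,0,0,-0.24],[0,0,0,0,0,-0.36],[0,0,0,0,0,-0.48],[0,0,0,0,0,-0.6],[0,0,0,0,0,-0.72],[0,0,0,0,0,-0.84],[0,0,0,0,0,-0.94],[0,0,0,0,0,-0.98],[0,0,0,0,0,-0.98]]]'

```text
time_s: 6.93
position: [0.5796, -0.1716, 0.1139]
tool_rot: [0.965, 2.989, -0.0]
wrist_force: [0.8, -0.8, -0.4]
width: -0.0001
finger_force: 0.0
```

```bash
python3 st.py; python3 look.py a3
```

```text
[ 0.57961437 -0.17157945  0.11391399] yaw 2.517285822329207 off [-41.51471772 -69.40452337] q1,6 [-0.37257112 -1.31904496] [ 0.83251592 -0.75929163 -0.36481431] 0.0
[ 0.57941299 -0.17151296  0.1136116 ] 2.5111589262042857 [-0.37262116 -1.31298149] [ 0.82611575  0.42898573 -0.43652021]
```

View pics/a3.png

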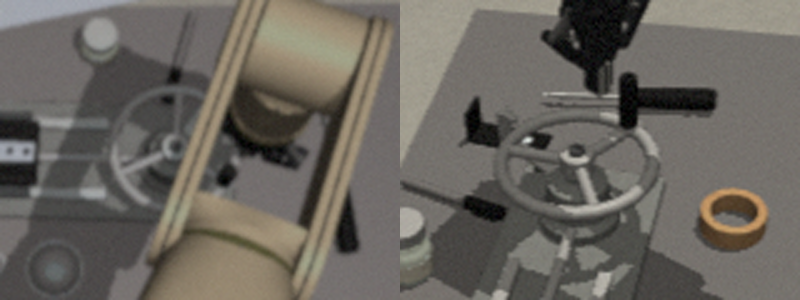

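Request:
play_rows --targets '[[[10,0,0,0,0,0],[19,0,0,0,0,0],[25.2,-1.6,0,0,0,0.087],[31.5,-2.6,0,0,0,0.175],[37.8,-3.1,0,0,0,0.262],[44.2,-3,0,0,0,0.349],[50.6,-2.3,0,0,0,0.436],[56.8,-1.1,0,0,0,0.524],[63,0.6,0,0,0,0.611],[68.9,2.9,0,0,0,0.698]]]'

```text
time_s: 7.92
position: [0.5249, -0.1287, 0.1134]
tool_rot: [1.942, 2.468, -0.001]
wrist_force: [0.5, -3.0, -0.6]
width: -0.0003
finger_force: 1.5
```

```bash
python3 st.py
```

```text
[ 0.52488579 -0.1286998   0.11344806] yaw 1.8082827935123538 off [-22.14625917 -68.75411976] q1,6 [-0.33478875 -0.57205056] [ 0.47791371 -3.01283607 -0.63484087] 1.5238465126458323
```

Request:
play_rows --targets '[[[6.2,-1.6,0,0,0,0.087],[12.5,-2.6,0,0,0,0.175],[18.8,-3.1,0,0,0,0.262],[25.2,-3,0,0,0,0.349],[31.6,-2.3,0,0,0,0.436],[37.8,-1.1,0,0,0,0.524],[44,0.6,0,0,0,0.611],[49.9,2.9,0,0,0,0.698],[55.7,5.7,0,0,0,0.785],[61.1,8.9,0,0,0,0.873]]]'

```text
time_s: 8.8
position: [0.5189, -0.0672, 0.1134]
tool_rot: [2.802, 1.419, -0.001]
wrist_force: [-1.6, -3.4, 0.5]
width: -0.0
finger_force: 1.5
```

```bash
python3 st.py
```

```text
[ 0.51889647 -0.06716087  0.11342247] yaw 0.9376808154248254 off [-20.7794312  -68.60580701] q1,6 [-0.22615825  0.40718481] [-1.56927722 -3.35863291  0.54254066] 1.4659642565231934
```

Contact holds (about 3.5 N). Continue.

Request:
play_rows --targets '[[[6.2,-1.6,0,0,0,0.087],[12.5,-2.6,0,0,0,0.175],[18.8,-3.1,0,0,0,0.262],[25.2,-3,0,0,0,0.349],[31.6,-2.3,0,0,0,0.436],[37.8,-1.1,0,0,0,0.524],[44,0.6,0,0,0,0.611],[49.9,2.9,0,0,0,0.698],[55.7,5.7,0,0,0,0.785],[61.1,8.9,0,0,0,0.873]]]'

```text
time_s: 9.68
position: [0.5621, -0.0229, 0.1133]
tool_rot: [-3.14, -0.105, 0.002]
wrist_force: [-2.7, -0.6, 1.7]
width: -0.0002
finger_force: 1.5
```

```bash
python3 st.py
```

```text
[ 0.56210581 -0.02288648  0.11330316] yaw 0.06680202820280376 off [-19.79303181 -69.58996584] q1,6 [-0.13173532  1.37229898] [-2.68397202 -0.62987074  1.67722456] 1.4835184179082717
```

Request:
play_rows --targets '[[[6.2,-1.6,0,0,0,0.087],[12.5,-2.6,0,0,0,0.175],[18.8,-3.1,0,0,0,0.262],[25.2,-3,0,0,0,0.349],[31.6,-2.3,0,0,0,0.436],[37.8,-1.1,0,0,0,0.524],[44,0.6,0,0,0,0.611],[49.9,2.9,0,0,0,0.698]]]'

```text
time_s: 10.4
position: [0.6121, -0.0222, 0.1132]
tool_rot: [-2.987, 0.973, 0.002]
wrist_force: [-1.7, 1.2, 2.4]
width: 0.0001
finger_force: 1.5
```

```bash
python3 st.py
```

```text
[ 0.61206198 -0.02224215  0.11318074] yaw -0.6295488881845811 off [-19.82166572 -70.62688997] q1,6 [-0.12034785  2.07985513] [-1.66313425  1.16386522  2.40410221] 1.493568431337735
```

Request:
play_rows --targets '[[[-10,0,0,0,0,0],[-20,0,0,0,0,0],[-20,0,0,0,0,-0.12],[-20,0,0,0,0,-0.24],[-20,0,0,0,0,-0.36],[-20,0,0,0,0,-0.48],[-20,0,0,0,0,-0.6],[-20,0,0,0,0,-0.72],[-20,0,0,0,0,-0.84],[-20,0,0,0,0,-0.96]]]'

```text
time_s: 11.28
position: [0.595, -0.0099, 0.1133]
tool_rot: [-3.096, -0.531, 0.001]
wrist_force: [-0.6, 0.1, 0.4]
width: 0.0
finger_force: 0.0
```

Request:
play_rows --targets '[[[0,0,0,0,0,-0.12],[0,0,0,0,0,-0.24],[0,0,0,0,0,-0.36],[0,0,0,0,0,-0.48],[0,0,0,0,0,-0.6],[0,0,0,0,0,-0.72],[0,0,0,0,0,-0.84],[0,0,0,0,0,-0.96],[0,0,0,0,0,-1.08],[0,0,0,0,0,-1.2]]]'

```text
time_s: 12.12
position: [0.595, -0.0099, 0.1132]
tool_rot: [-2.255, -2.186, 0.0]
wrist_force: [-0.8, -1.1, -0.6]
width: -0.0001
finger_force: 0.0
```

Request:
play_rows --targets '[[[0,0,0,0,0,-0.12],[0,0,0,0,0,-0.24],[0,0,0,0,0,-0.36],[0,0,0,0,0,-0.48],[0,0,0,0,0,-0.6],[0,0,0,0,0,-0.72],[0,0,0,0,0,-0.84],[0,0,0,0,0,-0.94],[0,0,0,0,0,-0.98],[0,0,0,0,0,-0.98]]]'

```text
time_s: 12.95
position: [0.5951, -0.01, 0.1132]
tool_rot: [-0.968, -2.988, -0.0]
wrist_force: [0.3, 0.1, 0.2]
width: 0.0001
finger_force: 0.0
```

```bash
python3 st.py; python3 look.py a4
```

```text
[ 0.59511188 -0.00995657  0.11324271] yaw 2.515190402362668 off [40.5335526  70.70525367] q1,6 [-0.1029832  -1.04743145] [0.28521297 0.05005444 0.2036824 ] 0.0
[ 0.59567566 -0.01029073  0.11335386] 2.509184764711277 [-0.10337289 -1.04178409] [0.22413958 0.00562905 0.20149498]
```

View pics/a4.png

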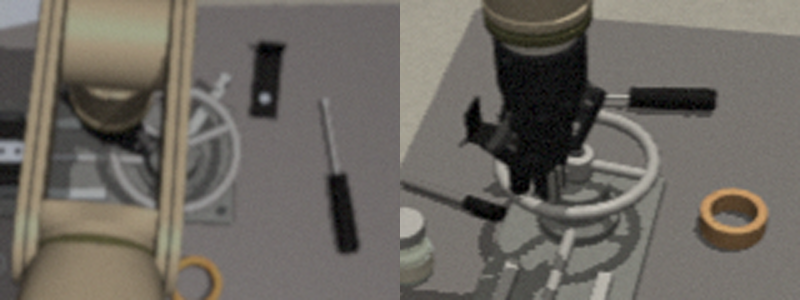

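Request:
play_rows --targets '[[[-10,0,0,0,0,0],[-19,0,0,0,0,0],[-25.2,1.6,0,0,0,0.087],[-31.5,2.6,0,0,0,0.175],[-37.8,3.1,0,0,0,0.262],[-44.2,3,0,0,0,0.349],[-50.6,2.3,0,0,0,0.436],[-56.8,1.1,0,0,0,0.524],[-63,-0.6,0,0,0,0.611],[-68.9,-2.9,0,0,0,0.698]]]'

```text
time_s: 13.93
position: [0.6511, -0.054, 0.1133]
tool_rot: [-1.945, -2.467, -0.001]
wrist_force: [-1.1, 2.9, 2.0]
width: 0.0001
finger_force: 1.5
```

Request:
play_rows --targets '[[[-6.2,1.6,0,0,0,0.087],[-12.5,2.6,0,0,0,0.175],[-18.8,3.1,0,0,0,0.262],[-25.2,3,0,0,0,0.349],[-31.6,2.3,0,0,0,0.436],[-37.8,1.1,0,0,0,0.524],[-42,0,0,0,0,0.58],[-44,-0.6,0,0,0,0.611],[-44,-0.6,0,0,0,0.611]]]'

```text
time_s: 14.68
position: [0.6608, -0.0977, 0.1133]
tool_rot: [2.595, 1.77, 0.001]
wrist_force: [-0.1, -0.5, -0.2]
width: -0.0002
finger_force: 0.0
```

```bash
python3 st.py; python3 look.py a5
```

```text
[ 0.66083438 -0.09772531  0.11332902] yaw 1.197411105673182 off [20.85299461 71.66574301] q1,6 [-0.22360537  0.14975182] [-0.14839917 -0.52305588 -0.18858583] 0.0
[ 0.6601923  -0.09708143  0.11305454] 1.200682116877354 [-0.22270518  0.14745114] [ 0.13682307 -0.45113117 -0.2277934 ]
```

View pics/a5.png

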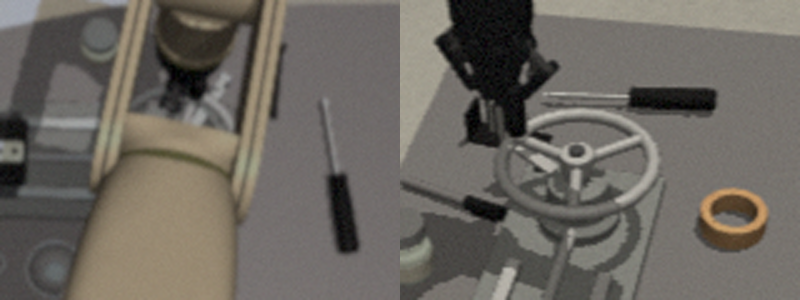

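Request:
play_rows --targets '[[[-2,0.5,0,0,0,0.028],[-4,1,0,0,0,0.056],[-6.2,1.6,0,0,0,0.087],[-8,1.9,0,0,0,0.113],[-9.8,2.2,0,0,0,0.138],[-11.2,2.4,0,0,0,0.158],[-12.5,2.6,0,0,0,0.175],[-13.5,2.7,0,0,0,0.19],[-14.3,2.8,0,0,0,0.2],[-15,2.8,0,0,0,0.209]]]'

```text
time_s: 15.67
position: [0.6572, -0.1117, 0.1132]
tool_rot: [-2.764, -1.492, 0.0]
wrist_force: [1.5, 1.7, -1.3]
width: -0.0001
finger_force: 1.3
```

```bash
python3 st.py
```

```text
[ 0.65715167 -0.11169379  0.11324611] yaw 0.989923982826094 off [21.47066491 70.41947206] q1,6 [-0.2452856   0.33556951] [ 1.45519239  1.67680715 -1.30247166] 1.3048991270898114
```

Request:
play_rows --targets '[[[10,0,0,0,0,0],[25,0,0,0,0,0],[25,0,-15,0,0,0],[25,0,-35,0,0,0],[25,0,-60,0,0,0],[25,0,-85,0,0,0],[25,0,-110,0,0,0],[25,0,-125,0,0,0],[25,0,-132,0,0,0],[25,0,-132,0,0,0]]]'

```text
time_s: 16.55
position: [0.6724, -0.0905, 0.2488]
tool_rot: [2.76, 1.493, 0.006]
wrist_force: [0.7, -0.1, -0.1]
width: -0.0001
finger_force: 0.0
```

Request:
play_rows --targets '[[[-20,0,0,0,0,0],[-55,0,0,0,0,0],[-90,0,0,0,0,0],[-125,0,0,0,0,0],[-160,0,0,0,0,0],[-195,0,0,0,0,0],[-230,0,0,0,0,0],[-265,0,0,0,0,0],[-290,0,0,0,0,0],[-300,0,0,0,0,0]]]'

```text
time_s: 17.38
position: [0.5039, -0.3441, 0.2435]
tool_rot: [-2.764, -1.489, 0.003]
wrist_force: [0.1, 0.6, 0.4]
width: 0.0001
finger_force: 0.0
```

Request:
play_rows --targets '[[[-20,0,0,0,0,0],[-55,0,0,0,0,0],[-90,0,0,0,0,0],[-125,0,0,0,0,0],[-160,0,0,0,0,0],[-195,0,0,0,0,0],[-215,0,0,0,0,0],[-215,0,0,0,0,0]]]'

```text
time_s: 18.05
position: [0.3859, -0.524, 0.2434]
tool_rot: [-2.765, -1.487, 0.002]
wrist_force: [0.4, -0.9, 0.4]
width: 0.0
finger_force: 0.0
```

```bash
python3 st.py; python3 - <<'E'
from h import *
for n,(y0,y1,x0,x1),zz in (("top",(135,160,298,322),.13),("side",(125,165,210,260),.13)):
    im=env.camera(n);cv2.imwrite(f"pics/{n}9.png",im)
    for J in (cv2.imread(f"pics/{n}0.png"),im):
        g=J[y0:y1,x0:x1].max(2);k,l,st,ce=cv2.connectedComponentsWithStats((g<50).astype(np.uint8))
        i=1+np.argmax(st[1:,4]);u,v=ce[i]+[x0,y0];p=ray(n,u,v,.124)-[.5865,-.091,0]
        print(n,st[i],u,v,p[:2],np.arctan2(p[1],p[0]))
t=[cv2.resize(cv2.imread(f"pics/top{k}.png")[110:230,225:385],(400,300),interpolation=cv2.INTER_CUBIC) for k in "09"]
s=[cv2.resize(cv2.imread(f"pics/side{k}.png")[105:225,180:340],(400,300),interpolation=cv2.INTER_CUBIC) for k in "09"]
cv2.imwrite("pics/cmp.png",np.vstack([np.hstack(t),np.hstack(s)]))
E
```

```text
[ 0.38593351 -0.52395825  0.24335882] yaw 0.9871527159941115 off [-471.81224816   71.22475229] q1,6 [-1.01399642 -0.43034347] [ 0.37045578 -0.88836848  0.35335863] 0.0
top [ 8  8  6 10 45] 308.4 147.48888888888888 [ 0.05723409 -0.0389941 ] -0.59807123657354
top [ 7  8  6  9 45] 307.44444444444446 146.95555555555555 [ 0.05890031 -0.03623277] -0.5514878399796288
side [ 17   9   8  23 149] 230.4496644295302 145.28187919463087 [ 0.05774407 -0.03974017] -0.6027707083704584
side [ 16  10   8  22 149] 229.58389261744966 145.73825503355704 [ 0.0594326  -0.03760939] -0.5641939718237248
```

View pics/cmp.png

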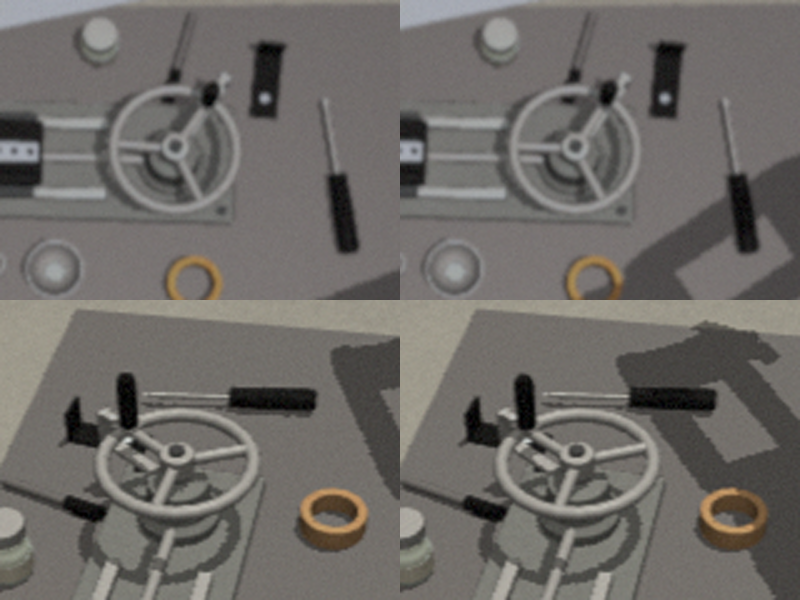

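The comparison shows the handle back at the pointer, about 0.04 rad short in both views (handle at about (608,92) in the top crop and (525,402) in the side crop). That is inside the 0.14 rad tolerance. The carriage has moved on and the bystanders in view haven't moved.

```bash
python3 -c "
from station import env
print(env.job_done())"
```

```text
the job is handed in; nothing more can be done
None
```

I pushed the wheel one full clockwise turn with the fingers shut and handed the job in. Both cameras show it stopping about 0.04 rad short of the pointer (tolerance 0.14) and no visible shift of the loose things in view (the wrench was outside the final crops), but the hand-in returned no verdict.

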